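# Set and lock the shoe stretcher by clicks

### The arm

A 6-joint arm with a two-finger parallel gripper is mounted at the origin on the work surface. World frame = base frame: x ahead of the robot, y to its left, z up, the work surface at z = 0. Lengths are in m, angles in rad, forces in N, time in s.
With the tool pointing down it reaches from about 0.225 to 0.875 m from the base axis. Payload 3.4 kg.
Tool frame: the origin (TCP) lies where the fingers leave the gripper's body, on its centre line; the fingertips stand 73 mm ahead of it and the grasp point (between the pads) lies 54 mm ahead of it (manip.grip_point_offset is the distance from the TCP to the grasp point, in m); z points along the fingers, y is the line along which they close (so a half turn about z gives the same grasp; the last joint's range is limited). The gripper opens to 85 mm and grips with 20 to 120 N. Pads are 22 mm wide; open, the fingers measure 114 mm over their backs; the gripper's body (76 mm by 85 mm) begins 54 mm behind the grasp point. The pads swing forward as they close: fully open they stand 13 mm farther back than shut.
Start: joints at [-1.448, 0.276, 1.505, -0, 1.361, -0.121], TCP at [0.139, -0.558, 0.304] pointing down, gripper open.
Joint ranges: [-2.89, 2.89], [-0.75, 2.08], [0.22, 2.7], [-1.18, 4.32], [0.11, 2.71], [-2.7, 2.7]. Speed limits (rad/s): [2.57, 2.57, 3.14, 3.14, 3.14, 3.14].

### API

Orientations are given as a unit quaternion [w, x, y, z].
In Python, from rig import sensors, cams, manip, spotter gives the robot as it stands.
- The arm moves only by the tool drive_tool, never from a script. Its argument "targets" is a list of rows, each a list of 4 numbers: the shift along the world's x, y, z in m, then the turn about the world's z in degrees. In form: [[dx, dy, dz, spin], ...]. A call has exactly 5 rows; each row shifts and turns the commanded pose from where the row before left it; what a row does not reach is not made up. A row lasts 1/8 s, in which the tool goes at most 62.5 mm and 10.7 degrees, less where a joint would pass 70% of its speed; a pose out of reach is approached as far as the arm can. A call is refused whole if a number of a shift passes 0.0625 or a number of a turn 10.7, either way. A call with a gripper value outside its range is refused whole. "jaw" is the finger opening in m, from 0 to 0.0854, set as the call begins (left out, the last holds). The fingers move at their own pace and stop on an object; "force" is the grip in N (left out, the last holds). Time passes only in rows, so rows that do not move let the fingers close, or fill a call up. It gives the time, the measured TCP pose, the force and the opening at its end, in the units of the state.
- sensors.get_state(): the state, without advancing time (a new reading comes with each control period).
- cams.get_image(name): name is "scene" or "top"; returns a dict with "color" (400x640x3 uint8, red, green, blue), "intrinsics" (3x3 intrinsics, pixels), "R" (3x3) and "t" (3): a world point X has camera coordinates R X + t. Camera axes: x right, y down, z forward; pixel columns grow to the right and rows downward; lengths in m; the calibration is good to about 2 mm. A picture is of the moment at which its call begins. There is no depth.
- manip.sign_off(): hands the job in, once; it reports no verdict.
Trained networks look in the newest picture that a camera, given by its name, has taken for a name from the list of things; names that differ only in an ending like _2 or _b are one class to them, and where a whole thing is asked for, a point or a joint stands for the part that bears it (a point fixed in the world has none). Each returns a list of dicts, best first, with "score" (0 to 1); they miss things now and then, are a little off and sometimes report something else, mostly with a low value. They report only what shows in the picture. A call takes as long as a camera call.
- spotter.find_in(query, camera): "point" ([x, y, z] in m, in world coordinates, good to about 4 mm: the middle of the surface that is visible of it).
- spotter.landmark_of(query, camera): "point" ([x, y, z] in m, in world coordinates, good to about 4 mm: a listed point, or the origin of a listed thing).
The state is a dict: "clock": time; "qpos": joint angles; "qd": joint speeds; "effort": joint torques, N m; "position": TCP position; "ee_rot": TCP orientation; "contact_force": force on the tool from outside, world axes, zero at the start; "moment": the same for the moment, N m; "width": finger opening in m.
Only numpy, scipy, OpenCV 4.12 (cv2) and the standard library are available. Lean on these libraries where they do the work, as an engineer would, in place of code of your own. Each camera call takes 0.05 s, during which the arm holds its last target. There are 200 camera calls.

### The job

Set the bench shoe stretcher's dial to the third click clockwise from its counter-clockwise stop, then lock that setting by gently sliding the steel bolt fully home, and let go. Leave the tin, the thread spool and the heel block beside it where they are.

Things in the scene. Friction and masses are not known exactly. Their poses are not given: they have to be found in the camera images.
- stretcher: Bench shoe stretcher, bolted down: base plate 210 x 150 x 10 mm, round grey housing 124 mm across, its top 60 mm above the bench, dial on it, grey bolt guide (40 mm wide, 44 mm high) on the robot's side, split wooden foot form, 97 mm high, on the far side. Origin: on the dial's axis at bench level; z up, x from the bolt through the dial's axis towards the wooden toe.
- dial_centre (a point): Point on the dial's axis 80 mm above the bench, fixed to the housing (does not turn with the dial). The dial is a black round ribbed knob 42 mm across, 65 to 100 mm above the bench, on a collar 56 mm across. Grip it across at any angle. It rests in its nearest notch when let go. It starts anywhere from the stop to two clicks on. The notches are unequal, 18 to 32 degrees apart.
- dial_stop_side (a point): Point on the housing's top face 45 mm to the left of the dial's axis. Turning counter-clockwise from above, bumps are felt, then a hard stop (torque rises past 0.5 N m) 3 degrees behind notch zero. Clockwise from it each click is a bump: torque first resists with 0.15-0.4 N m, fades to nothing at the crest, then pulls ahead as the dial is drawn into the next notch. Notch three lies within 85 degrees of the stop; more follow.
- bolt_top (a point): Centre of the top of the lock bolt's finger post: an upright steel pin 16 mm across, free above the 44 mm high guide up to 86 mm above the bench, on a flat bolt that slides along the stretcher's +x, towards the dial. Right out the post stands 132 mm from the dial's axis, fully home 104 mm.
- bolt: The sliding lock bolt; its origin coincides with the stretcher's when it is right out and moves along the stretcher's +x: 0 right out (start 0 to 6 mm), 28 mm fully home (hard end). 2 N of friction, stays where left. An index rim inside has one slot: it goes home only while the dial rests in notch three, else it stops hard at 10 to 13 mm. A push of 5 N is plenty; over 25 N bends it.
- polish_tin: Flat steel tin, 72 mm across, 30 mm high, left of the stretcher; origin at the centre of its underside. A bystander.
- thread_spool_mid (a point): Middle of a wooden thread spool, 44 mm across, 50 mm high, standing right of the stretcher; a bystander.
- heel_block_mid (a point): Middle of a dark wooden heel block, 60 x 56 x 30 mm, lying to the right of and beyond the stretcher; a bystander.

How it is judged:
At the end, for the whole second after the job is handed in: The bolt is at least 24 mm in of its 28 mm travel (its post no more than 108 mm from the dial's axis), which only the third notch allows, and still, and let go. Tin, spool and heel block were never shifted over 20 mm (x of bolt_top in the frame of stretcher above -0.108 m and linear speed of bolt below 0.01 m/s); the robot touches nothing.
It fails at once if the bolt is pushed with more than 25 N (contact force between anything else and bolt above 25 N).
It fails at once if the tin, spool or heel block is shoved more than 20 mm (distance of any of polish_tin, thread_spool_mid, heel_block_mid from where it was at the start of the episode above 0.02 m).
It also fails if it takes over 64 s, if anything falls off the work surface, if the arm or the gripper's body presses on something with over 40 N, if the wrist force passes 120 N, or if a joint passes its speed limit or range.

## Working session

There is one attempt and no reset: what is moved stays moved. The work goes in short steps, Python scripts to look and compute and a tool call to move; the robot and the scene stay as the last step left them, time stands still between calls to the robot, and variables do not carry over. Pictures are saved under pics/ and viewed, on a budget of 10 in all, crops included, one or two more only if the job needs it, and the job is handed in when it is done.

Besides the shell and the picture viewer there is one more tool, called after "Call:" in YAML: its name, and indented under it one key for each argument. drive_tool: Moves the arm, as the interface text tells. Its arguments: {"type":"object","properties":{"targets":{"type":"array","items":{"type":"array","items":{"type":"number"}}},"jaw":{"type":"number"},"force":{"type":"number"}},"required":["targets"]}

```bash
mkdir -p pics
python3 - <<'E'
from rig import sensors,cams,manip,spotter
import cv2,numpy as np
for c in ["scene","top"]:
    im=cams.get_image(c); cv2.imwrite(f"pics/{c}0.png",im["color"][:,:,::-1])
    print(c,(-im["R"].T@im["t"]).round(3))
    for q in ["stretcher","dial_centre","dial_stop_side","bolt_top","polish_tin","thread_spool_mid","heel_block_mid"]:
        print(q,[(np.round(d["point"],4).tolist(),round(d["score"],2)) for d in spotter.landmark_of(q,c)[:2]])
s=sensors.get_state(); print(s)
E
```

```text
scene [0.911 0.339 0.786]
stretcher [([0.5701, 0.0229, 0.0034], 0.79)]
dial_centre [([0.5714, 0.0256, 0.079], 0.57)]
dial_stop_side [([0.5514, 0.06, 0.0604], 0.68)]
bolt_top [([0.4561, -0.0328, 0.0894], 0.52)]
polish_tin [([0.5191, 0.1684, -0.0022], 0.71)]
thread_spool_mid [([0.6191, -0.1196, 0.0231], 0.78)]
heel_block_mid [([0.7265, -0.0717, 0.013], 0.58)]
top [0.482 0.045 1.01 ]
stretcher [([0.5726, 0.0236, 0.004], 0.82)]
dial_centre [([0.5705, 0.017, 0.0815], 0.8)]
dial_stop_side [([0.5493, 0.0651, 0.0626], 0.91)]
bolt_top [([0.4568, -0.0374, 0.0881], 0.53), ([0.5711, 0.0244, -0.0027], 0.34)]
polish_tin [([0.5241, 0.1672, -0.0025], 0.83), ([0.5736, 0.0225, 0.0015], 0.59)]
thread_spool_mid [([0.6216, -0.1212, 0.0283], 0.55)]
heel_block_mid [([0.7319, -0.0755, 0.0148], 0.89), ([0.6192, -0.1229, 0.0263], 0.66)]
{'clock': 0.8, 'qpos': array([-1.44798456e+00,  2.75906957e-01,  1.50490257e+00,  2.48297311e-05,
        1.36066034e+00, -1.21033960e-01]), 'qd': array([-0.00127596,  0.00031947,  0.00021321, -0.00014039, -0.00083059,
        0.00117192]), 'effort': array([-3.59616322e-03, -4.16595697e+01, -2.46091157e+01, -1.23369526e-05,
        1.38431960e-04, -2.12065970e-05]), 'position': array([ 0.13881341, -0.55803237,  0.30392302]), 'ee_rot': array([6.13843098e-05, 9.92576923e-01, 1.21618453e-01, 1.21964989e-05]), 'contact_force': array([-0.4465477 , -0.01965896, -0.11313276]), 'moment': array([-0.02384324,  0.05036266,  0.00065222]), 'width': 0.08513747388050986}
```

View pics/top0.png

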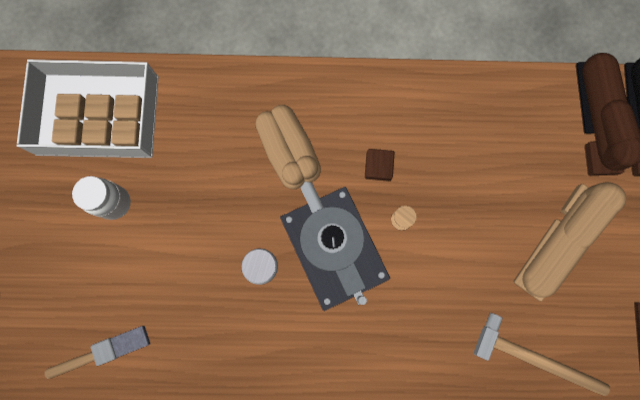

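View pics/scene0.png

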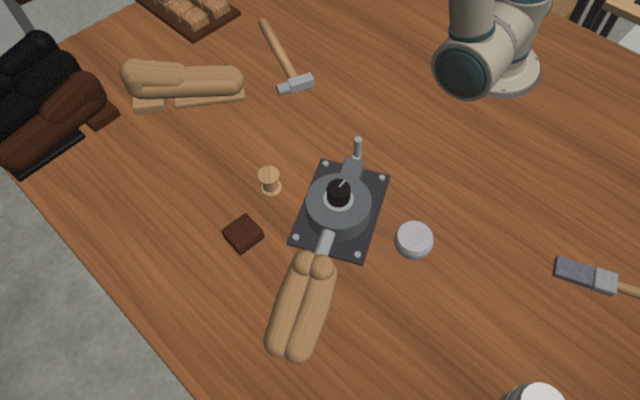

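The top view puts the dial at about (333,237) px, the bolt post at (361,299), the tin at (260,267), the spool at (403,217) and the heel block at (380,164). The scene view agrees. The stretcher yaw is about 27° and the dial axis about (0.571, 0.0225). Next I move the gripper above the dial.

Call:
drive_tool:
  targets:
    - [0.0288,0.0387,0,3]
    - [0.0288,0.0387,0,3]
    - [0.0288,0.0387,0,3]
    - [0.0288,0.0387,0,3]
    - [0.0288,0.0387,0,3]

```text
clock: 1.42
position: [0.2836, -0.3633, 0.3041]
ee_rot: [0.0, 0.968, 0.251, 0.0]
contact_force: [1.1, -0.4, -0.2]
width: 0.0857
```

Call:
drive_tool:
  targets:
    - [0.0288,0.0387,0,3]
    - [0.0288,0.0387,0,3]
    - [0.0288,0.0387,0,3]
    - [0.0288,0.0387,0,3]
    - [0.0288,0.0387,0,3]

```text
clock: 2.05
position: [0.4276, -0.1697, 0.3042]
ee_rot: [0.0, 0.927, 0.375, 0.0]
contact_force: [0.5, -0.5, 0.4]
width: 0.0853
```

Call:
drive_tool:
  targets:
    - [0.0288,0.0387,-0.015,3]
    - [0.0288,0.0387,-0.015,3]
    - [0.0288,0.0387,-0.02,3]
    - [0.0288,0.0387,-0.02,3]
    - [0.0288,0.0387,-0.02,3]

```text
clock: 2.68
position: [0.5718, 0.0239, 0.2134]
ee_rot: [0.0, 0.87, 0.493, 0.0]
contact_force: [0.4, 0.1, 0.3]
width: 0.0854
```

Call:
drive_tool:
  targets:
    - [0,0,0,0]
    - [0,0,0,0]
    - [0,0,0,0]
    - [0,0,0,0]
    - [0,0,0,0]

```text
clock: 3.3
position: [0.5706, 0.0218, 0.2145]
ee_rot: [0.0, 0.871, 0.492, 0.0]
contact_force: [-0.2, -0.2, -0.2]
width: 0.0856
```

Call:
drive_tool:
  targets:
    - [0,0.0005,-0.02,0]
    - [0,0,-0.02,0]
    - [0,0,-0.018,0]
    - [0,0,-0.012,0]
    - [0,0,-0.0055,0]
  jaw: 0.075
  force: 50

```text
clock: 3.92
position: [0.5706, 0.0228, 0.138]
ee_rot: [-0.0, 0.871, 0.492, -0.0]
contact_force: [-0.2, 0.4, -0.3]
width: 0.075
```

Call:
drive_tool:
  targets:
    - [0,0,0,0]
    - [0,0,0,0]
    - [0,0,0,0]
    - [0,0,0,0]
    - [0,0,0,0]
  jaw: 0.03

```text
clock: 4.55
position: [0.5718, 0.0226, 0.1394]
ee_rot: [0.001, 0.87, 0.492, 0.001]
contact_force: [1.2, -3.2, 6.1]
width: 0.0409
```

Call:
drive_tool:
  targets:
    - [0,0,0,0]
    - [0,0,0,0]
    - [0,0,0,0]
    - [0,0,0,0]
    - [0,0,0,0]

```text
clock: 5.18
position: [0.5717, 0.0226, 0.1394]
ee_rot: [0.001, 0.87, 0.492, 0.001]
contact_force: [0.7, -2.3, 6.1]
width: 0.0406
```

```bash
cat > m.py <<'E'
from rig import sensors
import numpy as np
s=sensors.get_state(); q=s["ee_rot"]
print(round(s["clock"],2),"yaw %.2f"%np.degrees(2*np.arctan2(q[2],q[1])-np.pi/2),"M",s["moment"].round(3),"F",s["contact_force"].round(2),"tau6 %.3f"%s["effort"][5],s["width"].round(4),s["position"].round(4))
E
python3 m.py; python3 m.py
```

```text
Traceback (most recent call last):
  File "m.py", line 4, in <module>
    print(round(s["clock"],2),"yaw %.2f"%np.degrees(2*np.arctan2(q[2],q[1])-np.pi/2),"M",s["moment"].round(3),"F",s["contact_force"].round(2),"tau6 %.3f"%s["effort"][5],s["width"].round(4),s["position"].round(4))
                                                                                                                                                                         ^^^^^^^^^^^^^^^^
AttributeError: 'float' object has no attribute 'round'
Traceback (most recent call last):
  File "m.py", line 4, in <module>
    print(round(s["clock"],2),"yaw %.2f"%np.degrees(2*np.arctan2(q[2],q[1])-np.pi/2),"M",s["moment"].round(3),"F",s["contact_force"].round(2),"tau6 %.3f"%s["effort"][5],s["width"].round(4),s["position"].round(4))
                                                                                                                                                                         ^^^^^^^^^^^^^^^^
AttributeError: 'float' object has no attribute 'round'
```

```bash
sed -i 's/s\["width"\].round(4)/round(s["width"],4)/' m.py; python3 m.py
```

```text
5.17 yaw -31.02 M [-0.369 -0.166  0.015] F [ 0.72 -2.28  6.13] tau6 -0.001 0.0406 [0.5717 0.0226 0.1394]
```

Call:
drive_tool:
  targets:
    - [0,0,0.001,1.2]
    - [0,0,0,1.2]
    - [0,0,0,1.2]
    - [0,0,0,1.2]
    - [0,0,0,1.2]

```text
clock: 5.8
position: [0.5719, 0.0226, 0.1394]
ee_rot: [0.001, 0.843, 0.538, 0.001]
contact_force: [4.9, -3.1, -2.1]
width: 0.041
```

```bash
python3 m.py
```

```text
5.8 yaw -24.96 M [-0.519 -0.72  -0.114] F [ 4.95 -3.1  -2.13] tau6 0.006 0.041 [0.5719 0.0226 0.1394]
```

Call:
drive_tool:
  targets:
    - [0,0,0,1.2]
    - [0,0,0,1.2]
    - [0,0,0,1.2]
    - [0,0,0,1.2]
    - [0,0,0,1.2]

```text
clock: 6.42
position: [0.5719, 0.0225, 0.1395]
ee_rot: [0.001, 0.814, 0.581, 0.001]
contact_force: [4.0, -3.1, 0.3]
width: 0.0411
```

```bash
python3 m.py
```

```text
6.42 yaw -18.92 M [-0.585 -0.646  0.034] F [ 4.01 -3.12  0.32] tau6 0.167 0.0411 [0.5719 0.0225 0.1395]
```

Call:
drive_tool:
  targets:
    - [0,0,0,1.2]
    - [0,0,0,1.2]
    - [0,0,0,1.2]
    - [0,0,0,1.2]
    - [0,0,0,1.2]

```text
clock: 7.05
position: [0.572, 0.0226, 0.1394]
ee_rot: [0.001, 0.782, 0.623, 0.001]
contact_force: [4.9, -3.1, -5.5]
width: 0.0406
```

```bash
python3 m.py
```

```text
7.05 yaw -12.89 M [-0.37  -0.715  0.186] F [ 4.94 -3.09 -5.55] tau6 0.321 0.0406 [0.572  0.0226 0.1394]
```

Call:
drive_tool:
  targets:
    - [0,0,0,1.2]
    - [0,0,0,1.2]
    - [0,0,0,1.2]
    - [0,0,0,1.2]
    - [0,0,0,1.2]

```text
clock: 7.68
position: [0.5722, 0.0225, 0.1395]
ee_rot: [0.001, 0.75, 0.662, 0.001]
contact_force: [5.3, -4.8, -1.2]
width: 0.0404
```

```bash
python3 m.py
```

```text
7.67 yaw -7.16 M [-0.759 -0.811 -1.65 ] F [ 5.35 -4.77 -1.19] tau6 -1.538 0.0404 [0.5722 0.0225 0.1395]
```

Call:
drive_tool:
  targets:
    - [0,0,0,1.2]
    - [0,0,0,1.2]
    - [0,0,0,1.2]
    - [0,0,0,1.2]
    - [0,0,0,1.2]

```text
clock: 8.3
position: [0.5723, 0.0226, 0.1395]
ee_rot: [0.001, 0.714, 0.7, 0.001]
contact_force: [5.9, -4.6, -4.7]
width: 0.0409
```

```bash
python3 m.py
```

```text
8.3 yaw -1.19 M [-0.584 -0.692 -1.706] F [ 5.9  -4.63 -4.69] tau6 -1.522 0.0409 [0.5723 0.0226 0.1395]
```

The hard stop is clear: torque reached −1.7 N m at yaw ≈ −8°. Now I turn clockwise and log the torque.

Call:
drive_tool:
  targets:
    - [0,0,0,-0.8]
    - [0,0,0,-0.8]
    - [0,0,0,-0.8]
    - [0,0,0,-0.8]
    - [0,0,0,-0.8]

```text
clock: 8.93
position: [0.5722, 0.0227, 0.1394]
ee_rot: [0.001, 0.737, 0.676, 0.001]
contact_force: [5.0, -3.1, -0.7]
width: 0.0411
```

```bash
python3 m.py
```

```text
8.93 yaw -5.01 M [-0.402 -0.702  0.039] F [ 4.99 -3.05 -0.73] tau6 -0.064 0.0411 [0.5722 0.0227 0.1394]
```

Call:
drive_tool:
  targets:
    - [0,0,0,-0.8]
    - [0,0,0,-0.8]
    - [0,0,0,-0.8]
    - [0,0,0,-0.8]
    - [0,0,0,-0.8]

```text
clock: 9.55
position: [0.5721, 0.0227, 0.1394]
ee_rot: [0.001, 0.76, 0.65, 0.001]
contact_force: [4.1, -2.5, -3.4]
width: 0.0409
```

```bash
python3 m.py
```

```text
9.55 yaw -8.96 M [-0.423 -0.669  0.169] F [ 4.09 -2.53 -3.38] tau6 0.082 0.0409 [0.5721 0.0227 0.1394]
```

Call:
drive_tool:
  targets:
    - [0,0,0,-0.8]
    - [0,0,0,-0.8]
    - [0,0,0,-0.8]
    - [0,0,0,-0.8]
    - [0,0,0,-0.8]

```text
clock: 10.18
position: [0.5721, 0.0226, 0.1394]
ee_rot: [0.001, 0.783, 0.623, 0.001]
contact_force: [5.3, -3.0, -2.9]
width: 0.0407
```

```bash
python3 m.py
```

```text
10.18 yaw -12.98 M [-0.362 -0.651  0.107] F [ 5.3  -3.01 -2.94] tau6 -0.028 0.0407 [0.5721 0.0226 0.1394]
```

Call:
drive_tool:
  targets:
    - [0,0,0,-0.8]
    - [0,0,0,-0.8]
    - [0,0,0,-0.8]
    - [0,0,0,-0.8]
    - [0,0,0,-0.8]

```text
clock: 10.8
position: [0.572, 0.0226, 0.1394]
ee_rot: [0.001, 0.804, 0.595, 0.001]
contact_force: [4.0, -3.3, 0.5]
width: 0.0411
```

```bash
python3 m.py
```

```text
10.8 yaw -17.01 M [-0.454 -0.663  0.014] F [ 4.01 -3.33  0.47] tau6 -0.133 0.0411 [0.572  0.0226 0.1394]
```

Call:
drive_tool:
  targets:
    - [0,0,0,-0.8]
    - [0,0,0,-0.8]
    - [0,0,0,-0.8]
    - [0,0,0,-0.8]
    - [0,0,0,-0.8]

```text
clock: 11.42
position: [0.572, 0.0226, 0.1394]
ee_rot: [0.001, 0.824, 0.566, 0.001]
contact_force: [4.4, -3.6, -3.2]
width: 0.0407
```

```bash
python3 m.py
```

```text
11.43 yaw -21.03 M [-0.391 -0.602 -0.146] F [ 4.42 -3.61 -3.19] tau6 -0.242 0.0407 [0.572  0.0226 0.1394]
```

Call:
drive_tool:
  targets:
    - [0,0,0,-0.8]
    - [0,0,0,-0.8]
    - [0,0,0,-0.8]
    - [0,0,0,-0.8]
    - [0,0,0,-0.8]

```text
clock: 12.05
position: [0.5719, 0.0227, 0.1394]
ee_rot: [0.001, 0.843, 0.537, 0.001]
contact_force: [3.5, -3.4, -0.7]
width: 0.041
```

```bash
python3 m.py
```

```text
12.05 yaw -25.01 M [-0.442 -0.693  0.018] F [ 3.53 -3.4  -0.74] tau6 -0.063 0.041 [0.5719 0.0227 0.1394]
```

Call:
drive_tool:
  targets:
    - [0,0,0,-0.8]
    - [0,0,0,-0.8]
    - [0,0,0,-0.8]
    - [0,0,0,-0.8]
    - [0,0,0,-0.8]

```text
clock: 12.68
position: [0.5718, 0.0227, 0.1394]
ee_rot: [0.001, 0.862, 0.508, 0.001]
contact_force: [4.8, -2.5, -4.1]
width: 0.0408
```

```bash
python3 m.py
```

```text
12.68 yaw -28.98 M [-0.384 -0.67   0.131] F [ 4.76 -2.53 -4.07] tau6 0.082 0.0408 [0.5718 0.0227 0.1394]
```

Call:
drive_tool:
  targets:
    - [0,0,0,-0.8]
    - [0,0,0,-0.8]
    - [0,0,0,-0.8]
    - [0,0,0,-0.8]
    - [0,0,0,-0.8]

```text
clock: 13.3
position: [0.5718, 0.0227, 0.1394]
ee_rot: [0.001, 0.879, 0.477, 0.001]
contact_force: [3.1, -4.0, 2.8]
width: 0.0406
```

```bash
python3 m.py
```

```text
13.3 yaw -33.01 M [-0.491 -0.656  0.111] F [ 3.07 -3.98  2.83] tau6 -0.026 0.0406 [0.5718 0.0227 0.1394]
```

Call:
drive_tool:
  targets:
    - [0,0,0,-0.8]
    - [0,0,0,-0.8]
    - [0,0,0,-0.8]
    - [0,0,0,-0.8]
    - [0,0,0,-0.8]

```text
clock: 13.92
position: [0.5717, 0.0228, 0.1394]
ee_rot: [0.001, 0.895, 0.446, 0.001]
contact_force: [4.0, -2.8, -4.3]
width: 0.0405
```

```bash
python3 m.py
```

```text
13.93 yaw -37.03 M [-0.37  -0.695 -0.076] F [ 4.03 -2.79 -4.32] tau6 -0.132 0.0405 [0.5717 0.0228 0.1394]
```

Call:
drive_tool:
  targets:
    - [0,0,0,-0.8]
    - [0,0,0,-0.8]
    - [0,0,0,-0.8]
    - [0,0,0,-0.8]
    - [0,0,0,-0.8]

```text
clock: 14.55
position: [0.5717, 0.0228, 0.1394]
ee_rot: [0.001, 0.91, 0.414, 0.001]
contact_force: [5.4, -1.8, -4.0]
width: 0.0405
```

```bash
python3 m.py
```

```text
14.55 yaw -41.06 M [-0.337 -0.761 -0.122] F [ 5.44 -1.83 -4.01] tau6 -0.234 0.0405 [0.5717 0.0228 0.1394]
```

Call:
drive_tool:
  targets:
    - [0,0,0,-0.8]
    - [0,0,0,-0.8]
    - [0,0,0,-0.8]
    - [0,0,0,-0.8]
    - [0,0,0,-0.8]

```text
clock: 15.18
position: [0.5716, 0.0228, 0.1394]
ee_rot: [0.0, 0.924, 0.382, 0.001]
contact_force: [4.1, -3.8, 1.4]
width: 0.0409
```

```bash
python3 m.py
```

```text
15.18 yaw -45.08 M [-0.552 -0.72  -0.3  ] F [ 4.06 -3.84  1.43] tau6 -0.347 0.0409 [0.5716 0.0228 0.1394]
```

Call:
drive_tool:
  targets:
    - [0,0,0,-0.8]
    - [0,0,0,-0.8]
    - [0,0,0,-0.8]
    - [0,0,0,-0.8]
    - [0,0,0,-0.8]

```text
clock: 15.8
position: [0.5716, 0.0229, 0.1394]
ee_rot: [0.0, 0.937, 0.349, 0.001]
contact_force: [4.8, -2.6, -0.6]
width: 0.0407
```

```bash
python3 m.py
```

```text
15.8 yaw -49.10 M [-0.574 -0.833 -0.303] F [ 4.83 -2.6  -0.6 ] tau6 -0.403 0.0407 [0.5716 0.0229 0.1394]
```

Call:
drive_tool:
  targets:
    - [0,0,0,-0.8]
    - [0,0,0,-0.8]
    - [0,0,0,-0.8]
    - [0,0,0,-0.8]
    - [0,0,0,-0.8]

```text
clock: 16.42
position: [0.5715, 0.0231, 0.1394]
ee_rot: [0.001, 0.948, 0.318, 0.001]
contact_force: [4.8, -0.5, -1.3]
width: 0.0409
```

```bash
python3 m.py
```

```text
16.43 yaw -52.87 M [-0.217 -0.897  1.066] F [ 4.77 -0.45 -1.32] tau6 0.950 0.0409 [0.5715 0.0231 0.1394]
```

Call:
drive_tool:
  targets:
    - [0,0,0,-0.8]
    - [0,0,0,-0.8]
    - [0,0,0,-0.8]
    - [0,0,0,-0.8]
    - [0,0,0,-0.8]

```text
clock: 17.05
position: [0.5715, 0.023, 0.1394]
ee_rot: [0.0, 0.959, 0.284, 0.001]
contact_force: [4.3, -1.7, 0.4]
width: 0.041
```

```bash
python3 m.py
```

```text
17.05 yaw -57.03 M [-0.388 -0.773  0.277] F [ 4.28 -1.71  0.43] tau6 0.137 0.041 [0.5715 0.023  0.1394]
```

Call:
drive_tool:
  targets:
    - [0,0,0,-0.7]
    - [0,0,0,-0.7]
    - [0,0,0,-0.6]
    - [0,0,0,0]
    - [0,0,0,0]

```text
clock: 17.68
position: [0.5715, 0.0231, 0.1394]
ee_rot: [0.0, 0.964, 0.267, 0.001]
contact_force: [7.0, -1.4, -3.7]
width: 0.0407
```

```bash
python3 m.py
```

```text
17.68 yaw -59.02 M [-0.308 -0.988  0.168] F [ 6.96 -1.36 -3.71] tau6 0.154 0.0407 [0.5715 0.0231 0.1394]
```

Call:
drive_tool:
  targets:
    - [0,0,0,-0.8]
    - [0,0,0,-0.8]
    - [0,0,0,-0.8]
    - [0,0,0,-0.6]
    - [0,0,0,0]

```text
clock: 18.3
position: [0.5715, 0.0231, 0.1394]
ee_rot: [0.0, 0.97, 0.242, 0.001]
contact_force: [6.3, -2.4, -5.8]
width: 0.0407
```

```bash
python3 m.py
```

```text
18.3 yaw -62.04 M [-0.283 -0.962  0.119] F [ 6.32 -2.41 -5.76] tau6 0.086 0.0407 [0.5715 0.0231 0.1394]
```

Call:
drive_tool:
  targets:
    - [0,0,0,-0.8]
    - [0,0,0,-0.8]
    - [0,0,0,-0.8]
    - [0,0,0,-0.6]
    - [0,0,0,0]

```text
clock: 18.92
position: [0.5714, 0.0231, 0.1394]
ee_rot: [0.0, 0.976, 0.216, 0.001]
contact_force: [6.8, -1.6, 0.1]
width: 0.0407
```

```bash
python3 m.py
```

```text
18.93 yaw -65.06 M [-0.397 -0.875 -0.006] F [ 6.8  -1.6   0.11] tau6 0.001 0.0407 [0.5714 0.0231 0.1394]
```

Call:
drive_tool:
  targets:
    - [0,0,0,-0.8]
    - [0,0,0,-0.8]
    - [0,0,0,-0.8]
    - [0,0,0,-0.6]
    - [0,0,0,0]

```text
clock: 19.55
position: [0.5714, 0.0231, 0.1394]
ee_rot: [-0.0, 0.982, 0.19, 0.001]
contact_force: [5.8, -1.0, 0.3]
width: 0.0406
```

```bash
python3 m.py
python3 - <<'E'
from rig import cams
import cv2
im=cams.get_image("scene")["color"][:,:,::-1]
cv2.imwrite("pics/s1.png",cv2.resize(im[60:300,200:500],None,fx=2.5,fy=2.5,interpolation=cv2.INTER_CUBIC))
E
```

```text
19.55 yaw -68.08 M [-0.433 -0.785 -0.093] F [ 5.79 -0.96  0.34] tau6 -0.067 0.0406 [0.5714 0.0231 0.1394]
```

View pics/s1.png

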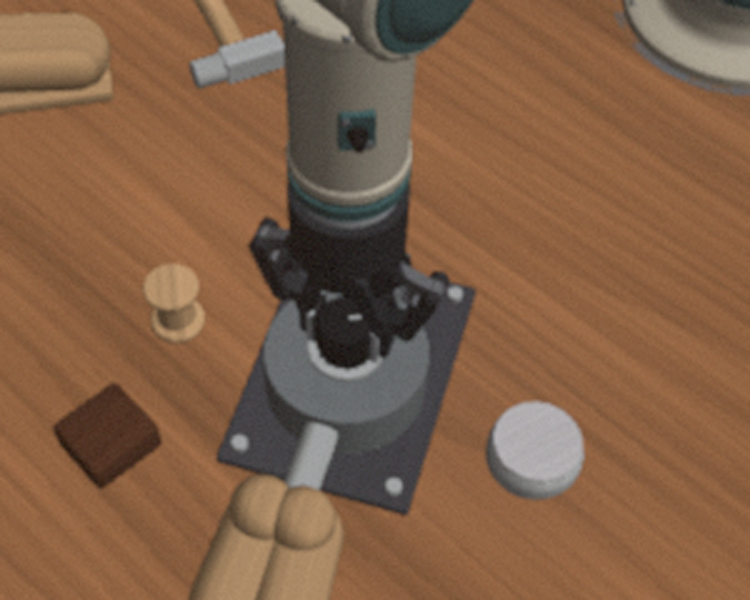

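The grasp is clean, with the fingers on the dial at about (345,330) px. The third crest is at about −65°, so I continue into the next notch.

Call:
drive_tool:
  targets:
    - [0,0,0,-0.8]
    - [0,0,0,-0.8]
    - [0,0,0,-0.8]
    - [0,0,0,-0.6]
    - [0,0,0,0]

```text
clock: 20.23
position: [0.5714, 0.0232, 0.1394]
ee_rot: [-0.0, 0.986, 0.164, 0.001]
contact_force: [7.5, -0.1, -4.4]
width: 0.0409
```

```bash
python3 m.py
```

```text
20.23 yaw -71.10 M [-0.294 -0.911 -0.164] F [ 7.49 -0.06 -4.42] tau6 -0.147 0.0409 [0.5714 0.0232 0.1394]
```

Call:
drive_tool:
  targets:
    - [0,0,0,-0.8]
    - [0,0,0,-0.8]
    - [0,0,0,-0.4]
    - [0,0,0,0]
    - [0,0,0,0]

```text
clock: 20.85
position: [0.5714, 0.0232, 0.1394]
ee_rot: [-0.0, 0.989, 0.147, 0.001]
contact_force: [3.8, -2.0, 1.8]
width: 0.041
```

```bash
python3 m.py
```

```text
20.85 yaw -73.10 M [-0.423 -0.761 -0.218] F [ 3.78 -1.97  1.81] tau6 -0.219 0.041 [0.5714 0.0232 0.1394]
```

Call:
drive_tool:
  targets:
    - [0,0,0,-0.8]
    - [0,0,0,-0.8]
    - [0,0,0,-0.4]
    - [0,0,0,0]
    - [0,0,0,0]

```text
clock: 21.48
position: [0.5714, 0.0232, 0.1394]
ee_rot: [-0.0, 0.992, 0.13, 0.001]
contact_force: [3.9, -1.9, 2.1]
width: 0.0408
```

```bash
python3 m.py
```

```text
21.48 yaw -75.11 M [-0.491 -0.721 -0.285] F [ 3.9  -1.9   2.13] tau6 -0.270 0.0408 [0.5714 0.0232 0.1394]
```

The dial is well past the third crest and being drawn in. I release it, lift, and move behind the bolt post with the fingers closed.

Call:
drive_tool:
  targets:
    - [0,0,0,0]
    - [0,0,0,0]
    - [0,0,0,0]
    - [0,0,0,0]
    - [0,0,0,0]
  jaw: 0.075

```text
clock: 22.1
position: [0.5707, 0.023, 0.1394]
ee_rot: [-0.0, 0.991, 0.13, -0.0]
contact_force: [0.4, 0.1, 0.0]
width: 0.075
```

Call:
drive_tool:
  targets:
    - [0,0,0.01,0]
    - [0,0,0.015,0]
    - [0,0,0.02,0]
    - [0,0,0.02,0]
    - [0,0,0.01,0]

```text
clock: 22.72
position: [0.5715, 0.0229, 0.2167]
ee_rot: [0.0, 0.991, 0.13, 0.002]
contact_force: [0.7, 0.6, 0.9]
width: 0.0753
```

Call:
drive_tool:
  targets:
    - [-0.029,-0.0148,0,2.4]
    - [-0.029,-0.0148,0,2.4]
    - [-0.029,-0.0148,0,2.4]
    - [-0.029,-0.0148,0,2.4]
    - [-0.029,-0.0148,0,2.4]
  jaw: 0
  force: 20

```text
clock: 23.35
position: [0.4248, -0.0514, 0.2148]
ee_rot: [0.0, 0.972, 0.234, 0.0]
contact_force: [0.4, -0.6, -0.6]
width: -0.0002
```

```bash
python3 m.py
python3 - <<'E'
from rig import cams,spotter
import cv2,numpy as np
o=[]
for c in ["top","scene"]:
    im=cams.get_image(c)["color"][:,:,::-1]
    cv2.imwrite(f"pics/{c}2.png",im)
    o.append(cv2.resize(im[120:340,220:440] if c=="top" else im[90:310,240:460],(400,400),interpolation=cv2.INTER_CUBIC))
    for q in ["bolt_top","dial_centre"]:
        print(q,[(np.round(d["point"],4).tolist(),round(d["score"],2)) for d in spotter.landmark_of(q,c)[:1]])
cv2.imwrite("pics/b2.png",np.hstack(o))
E
```

```text
23.35 yaw -62.94 M [-0.023 -0.03   0.005] F [ 0.35 -0.57 -0.64] tau6 0.611 -0.0002 [ 0.4248 -0.0514  0.2148]
bolt_top [([0.459, -0.0377, 0.088], 0.51)]
dial_centre [([0.575, 0.0211, 0.0796], 0.78)]
bolt_top [([0.4577, -0.0343, 0.0889], 0.61)]
dial_centre [([0.5743, 0.0278, 0.0812], 0.83)]
```

View pics/b2.png

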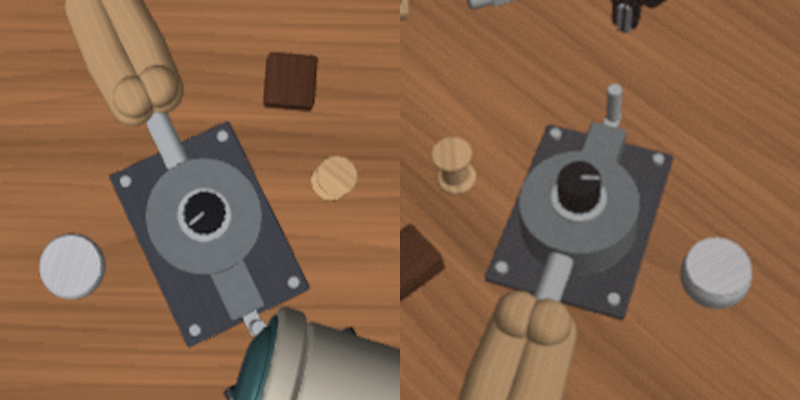

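The dial pointer has turned about 54° clockwise from its start, at (190,222) from the centre (204,212) in the left crop. That matches notch 1 to notch 3. The closed fingers, at (625,20) in the right crop, are behind the post at (614,90). Next I descend and approach.

Call:
drive_tool:
  targets:
    - [0,0,-0.02,0]
    - [0,0,-0.02,0]
    - [0,0,-0.02,0]
    - [0,0,-0.015,0]
    - [0,0,-0.009,0]

```text
clock: 24.28
position: [0.4266, -0.0507, 0.1296]
ee_rot: [-0.0, 0.972, 0.233, -0.0]
contact_force: [-0.6, 0.5, -0.1]
width: -0.0002
```

Call:
drive_tool:
  targets:
    - [0.0018,0.0009,0,0]
    - [0.0018,0.0009,0,0]
    - [0.0018,0.0009,0,0]
    - [0.0018,0.0009,0,0]
    - [0,0,0,0]

```text
clock: 24.9
position: [0.4332, -0.0474, 0.1307]
ee_rot: [0.0, 0.972, 0.233, 0.0]
contact_force: [0.5, 0.5, -0.4]
width: 0.0003
```

Call:
drive_tool:
  targets:
    - [0.0009,0.00045,0,0]
    - [0.0009,0.00045,0,0]
    - [0.0009,0.00045,0,0]
    - [0.0009,0.00045,0,0]
    - [0,0,0,0]

```text
clock: 25.52
position: [0.4367, -0.0456, 0.1304]
ee_rot: [0.0, 0.972, 0.233, 0.0]
contact_force: [-0.2, -0.9, 0.4]
width: 0.0
```

Call:
drive_tool:
  targets:
    - [0.0009,0.00045,0,0]
    - [0.0009,0.00045,0,0]
    - [0.0009,0.00045,0,0]
    - [0.0009,0.00045,0,0]
    - [0,0,0,0]

```text
clock: 26.15
position: [0.4403, -0.0438, 0.1304]
ee_rot: [0.0, 0.972, 0.233, 0.0]
contact_force: [0.2, 0.2, 1.0]
width: -0.0001
```

Call:
drive_tool:
  targets:
    - [0.0009,0.00045,0,0]
    - [0.0009,0.00045,0,0]
    - [0.0009,0.00045,0,0]
    - [0.0009,0.00045,0,0]
    - [0,0,0,0]

```text
clock: 26.78
position: [0.4438, -0.042, 0.1304]
ee_rot: [-0.0, 0.972, 0.233, -0.0]
contact_force: [-1.7, -0.4, 1.4]
width: -0.0005
```

Call:
drive_tool:
  targets:
    - [0.0009,0.00045,0,0]
    - [0.0009,0.00045,0,0]
    - [0.0009,0.00045,0,0]
    - [0,0,0,0]
    - [0,0,0,0]

```text
clock: 27.4
position: [0.4466, -0.0406, 0.1304]
ee_rot: [-0.0, 0.972, 0.233, 0.0]
contact_force: [-0.9, -0.5, 0.1]
width: 0.0002
```

Call:
drive_tool:
  targets:
    - [0.0005,0.00025,0,0]
    - [0.0004,0.0002,0,0]
    - [0,0,0,0]
    - [0,0,0,0]
    - [0,0,0,0]

```text
clock: 28.02
position: [0.4474, -0.0402, 0.1304]
ee_rot: [0.0, 0.972, 0.233, 0.0]
contact_force: [-2.1, -0.4, -0.2]
width: -0.0003
```

Call:
drive_tool:
  targets:
    - [0.0005,0.00025,0,0]
    - [0.0004,0.0002,0,0]
    - [0,0,0,0]
    - [0,0,0,0]
    - [0,0,0,0]

```text
clock: 28.65
position: [0.4483, -0.0398, 0.1304]
ee_rot: [0.0, 0.972, 0.233, 0.0]
contact_force: [-1.3, -0.4, 1.2]
width: -0.0004
```

Call:
drive_tool:
  targets:
    - [0.0005,0.00025,0,0]
    - [0.0004,0.0002,0,0]
    - [0,0,0,0]
    - [0,0,0,0]
    - [0,0,0,0]

```text
clock: 29.28
position: [0.4492, -0.0393, 0.1304]
ee_rot: [0.0, 0.972, 0.233, 0.0]
contact_force: [-1.6, -1.4, -0.0]
width: 0.0002
```

Call:
drive_tool:
  targets:
    - [0.0005,0.00025,0,0]
    - [0.0004,0.0002,0,0]
    - [0,0,0,0]
    - [0,0,0,0]
    - [0,0,0,0]

```text
clock: 29.9
position: [0.4501, -0.0388, 0.1304]
ee_rot: [0.0, 0.972, 0.233, 0.0]
contact_force: [-1.5, -1.7, 0.2]
width: -0.0002
```

Call:
drive_tool:
  targets:
    - [0.0005,0.00025,0,0]
    - [0.0004,0.0002,0,0]
    - [0,0,0,0]
    - [0,0,0,0]
    - [0,0,0,0]

```text
clock: 30.52
position: [0.451, -0.0384, 0.1304]
ee_rot: [0.0, 0.972, 0.233, 0.0]
contact_force: [-0.9, -0.3, -0.4]
width: -0.0002
```

The bolt is past the 10–13 mm false stop with friction only, so the notch is right. I continue home.

Call:
drive_tool:
  targets:
    - [0.0007,0.00035,0,0]
    - [0.0007,0.00035,0,0]
    - [0.0007,0.00035,0,0]
    - [0.0006,0.0003,0,0]
    - [0,0,0,0]

```text
clock: 31.15
position: [0.4538, -0.037, 0.1304]
ee_rot: [0.0, 0.972, 0.233, 0.0]
contact_force: [-2.0, 0.4, -0.8]
width: 0.0001
```

Call:
drive_tool:
  targets:
    - [0.0007,0.00035,0,0]
    - [0.0007,0.00035,0,0]
    - [0.0007,0.00035,0,0]
    - [0.0006,0.0003,0,0]
    - [0,0,0,0]

```text
clock: 31.78
position: [0.4565, -0.0357, 0.1304]
ee_rot: [0.0, 0.972, 0.233, 0.0]
contact_force: [-0.6, -1.3, -0.9]
width: 0.0003
```

Call:
drive_tool:
  targets:
    - [0.0005,0.00025,0,0]
    - [0.0004,0.0002,0,0]
    - [0,0,0,0]
    - [0,0,0,0]
    - [0,0,0,0]

```text
clock: 32.4
position: [0.4573, -0.0353, 0.1304]
ee_rot: [0.0, 0.972, 0.233, 0.0]
contact_force: [-1.3, -1.0, -1.4]
width: 0.0
```

Call:
drive_tool:
  targets:
    - [0.0005,0.00025,0,0]
    - [0.0004,0.0002,0,0]
    - [0,0,0,0]
    - [0,0,0,0]
    - [0,0,0,0]

```text
clock: 33.02
position: [0.4582, -0.0348, 0.1304]
ee_rot: [0.0, 0.972, 0.233, 0.0]
contact_force: [-2.4, -0.7, -0.8]
width: 0.0001
```

Call:
drive_tool:
  targets:
    - [0.0005,0.00025,0,0]
    - [0.0004,0.0002,0,0]
    - [0,0,0,0]
    - [0,0,0,0]
    - [0,0,0,0]

```text
clock: 33.65
position: [0.4591, -0.0344, 0.1304]
ee_rot: [0.0, 0.972, 0.233, 0.0]
contact_force: [-1.5, -0.4, -0.2]
width: -0.0002
```

Call:
drive_tool:
  targets:
    - [0.0005,0.00025,0,0]
    - [0,0,0,0]
    - [0,0,0,0]
    - [0,0,0,0]
    - [0,0,0,0]

```text
clock: 34.28
position: [0.4596, -0.0341, 0.1304]
ee_rot: [0.0, 0.972, 0.233, 0.0]
contact_force: [-1.3, -0.9, -0.7]
width: -0.0001
```

Call:
drive_tool:
  targets:
    - [0.0005,0.00025,0,0]
    - [0,0,0,0]
    - [0,0,0,0]
    - [0,0,0,0]
    - [0,0,0,0]

```text
clock: 34.9
position: [0.4601, -0.0339, 0.1304]
ee_rot: [0.0, 0.972, 0.233, 0.0]
contact_force: [-2.0, -0.8, -0.1]
width: 0.0001
```

Call:
drive_tool:
  targets:
    - [0.0005,0.00025,0,0]
    - [0,0,0,0]
    - [0,0,0,0]
    - [0,0,0,0]
    - [0,0,0,0]

```text
clock: 35.52
position: [0.4606, -0.0336, 0.1304]
ee_rot: [0.0, 0.972, 0.233, 0.0]
contact_force: [-1.8, -1.0, -0.9]
width: 0.0
```

Call:
drive_tool:
  targets:
    - [0.0004,0.0002,0,0]
    - [0,0,0,0]
    - [0,0,0,0]
    - [0,0,0,0]
    - [0,0,0,0]

```text
clock: 36.15
position: [0.461, -0.0334, 0.1304]
ee_rot: [0.0, 0.972, 0.233, 0.0]
contact_force: [-1.2, -1.4, -0.2]
width: 0.0002
```

Call:
drive_tool:
  targets:
    - [0.0004,0.0002,0,0]
    - [0,0,0,0]
    - [0,0,0,0]
    - [0,0,0,0]
    - [0,0,0,0]

```text
clock: 36.78
position: [0.4614, -0.0332, 0.1304]
ee_rot: [0.0, 0.972, 0.233, 0.0]
contact_force: [-2.8, -1.5, -0.7]
width: -0.0006
```

Call:
drive_tool:
  targets:
    - [0.0004,0.0002,0,0]
    - [0,0,0,0]
    - [0,0,0,0]
    - [0,0,0,0]
    - [0,0,0,0]

```text
clock: 37.4
position: [0.4618, -0.033, 0.1304]
ee_rot: [0.0, 0.972, 0.233, 0.0]
contact_force: [-0.9, -0.4, 0.0]
width: -0.0002
```

Call:
drive_tool:
  targets:
    - [0.0004,0.0002,0,0]
    - [0,0,0,0]
    - [0,0,0,0]
    - [0,0,0,0]
    - [0,0,0,0]

```text
clock: 38.02
position: [0.4622, -0.0328, 0.1304]
ee_rot: [0.0, 0.972, 0.233, 0.0]
contact_force: [-1.0, -1.5, -1.2]
width: 0.0004
```

Call:
drive_tool:
  targets:
    - [0.0004,0.0002,0,0]
    - [0,0,0,0]
    - [0,0,0,0]
    - [0.0004,0.0002,0,0]
    - [0,0,0,0]

```text
clock: 38.65
position: [0.463, -0.0324, 0.1304]
ee_rot: [0.0, 0.972, 0.233, 0.0]
contact_force: [-2.0, -0.7, -1.4]
width: 0.0002
```

Call:
drive_tool:
  targets:
    - [0.0004,0.0002,0,0]
    - [0,0,0,0]
    - [0,0,0,0]
    - [0,0,0,0]
    - [0,0,0,0]

```text
clock: 39.28
position: [0.4632, -0.0323, 0.1304]
ee_rot: [0.0, 0.972, 0.233, -0.0]
contact_force: [-2.7, -2.2, 1.4]
width: -0.0001
```

Run:
```python
from rig import cams,spotter
import cv2,numpy as np
im=cams.get_image("scene")["color"][:,:,::-1]
cv2.imwrite("pics/s3.png",cv2.resize(im[110:230,270:430],(800,600),interpolation=cv2.INTER_CUBIC))
for q in ["bolt_top","dial_centre"]:
    print(q,[(np.round(d["point"],4).tolist(),round(d["score"],2)) for d in spotter.landmark_of(q,"scene")[:1]])
```

```text
bolt_top [([0.4767, -0.021, 0.0878], 0.65)]
dial_centre [([0.5727, 0.0262, 0.078], 0.81)]
```

View pics/s3.png

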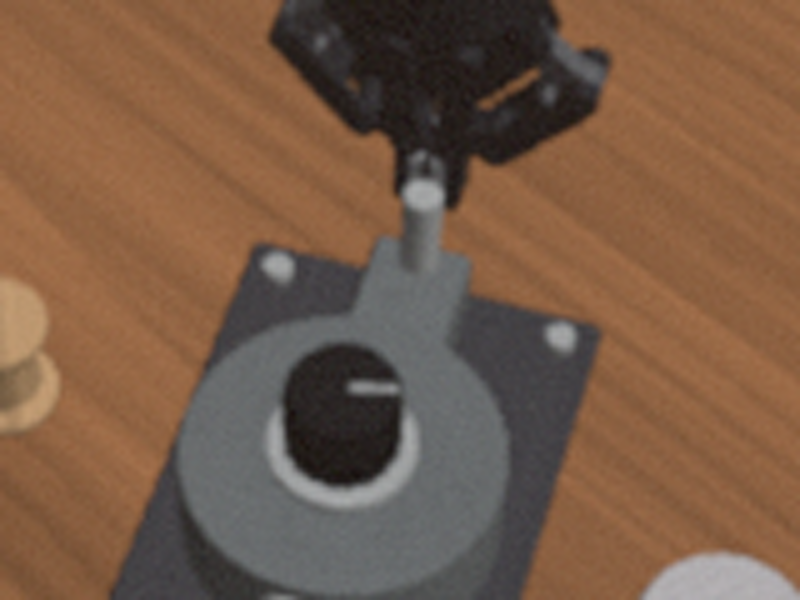

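The post at (423,195) px is over the guide with the fingers behind it. Force is starting to rise and the advance is lagging, so I nudge once more to confirm the end.

Call:
drive_tool:
  targets:
    - [0.0003,0.00015,0,0]
    - [0,0,0,0]
    - [0,0,0,0]
    - [0,0,0,0]
    - [0,0,0,0]

```text
clock: 40.05
position: [0.4633, -0.0323, 0.1304]
ee_rot: [0.0, 0.972, 0.233, -0.001]
contact_force: [-3.7, -2.9, 1.5]
width: 0.0
```

Call:
drive_tool:
  targets:
    - [0.0003,0.00015,0,0]
    - [0,0,0,0]
    - [0,0,0,0]
    - [0,0,0,0]
    - [0,0,0,0]

```text
clock: 40.67
position: [0.4633, -0.0322, 0.1304]
ee_rot: [0.0, 0.972, 0.233, -0.001]
contact_force: [-4.3, -4.0, 1.3]
width: 0.0002
```

The hard end is reached: no further travel at about 6 N. I back off and lift clear.

Call:
drive_tool:
  targets:
    - [-0.002,-0.001,0,0]
    - [-0.007,-0.0035,0,0]
    - [-0.01,-0.005,0,0]
    - [-0.012,-0.006,0,0]
    - [-0.005,-0.0025,0,0]

```text
clock: 41.3
position: [0.4267, -0.0502, 0.1304]
ee_rot: [-0.0, 0.973, 0.233, -0.0]
contact_force: [1.0, -0.3, 0.4]
width: -0.0002
```

Call:
drive_tool:
  targets:
    - [0,0,0.02,0]
    - [0,0,0.03,0]
    - [0,0,0.03,0]
    - [0,0,0.01,0]
    - [0,0,0,0]

```text
clock: 41.92
position: [0.428, -0.05, 0.2206]
ee_rot: [0.0, 0.972, 0.233, 0.0]
contact_force: [-0.1, -0.6, 0.7]
width: -0.0004
```

```bash
python3 m.py
python3 - <<'E'
from rig import cams,spotter
import numpy as np
for c in ["scene","top"]:
    cams.get_image(c)
    for q in ["bolt_top","dial_centre","dial_stop_side","polish_tin","thread_spool_mid","heel_block_mid"]:
        print(q,[(np.round(d["point"],4).tolist(),round(d["score"],2)) for d in spotter.landmark_of(q,c)[:1]])
E
```

```text
41.92 yaw -63.04 M [ 0.05  -0.027 -0.011] F [-0.14 -0.56  0.71] tau6 -0.001 -0.0004 [ 0.428  -0.05    0.2206]
bolt_top [([0.481, -0.0236, 0.0916], 0.52)]
dial_centre [([0.5709, 0.0243, 0.0785], 0.94)]
dial_stop_side [([0.5701, 0.0243, 0.0033], 0.7)]
polish_tin [([0.5183, 0.1687, -0.002], 0.71)]
thread_spool_mid [([0.6221, -0.1185, 0.0238], 0.94)]
heel_block_mid [([0.731, -0.0731, 0.0156], 0.96)]
bolt_top [([0.4795, -0.0277, 0.0874], 0.62)]
dial_centre [([0.5717, 0.0179, 0.0814], 0.7)]
dial_stop_side [([0.5529, 0.0638, 0.0607], 0.73)]
polish_tin [([0.5214, 0.1666, -0.005], 0.95)]
thread_spool_mid [([0.6206, -0.1207, 0.0282], 0.68)]
heel_block_mid [([0.7328, -0.0727, 0.0123], 0.63)]
```

The bolt post now measures about 103 mm from the axis and the bystanders haven't moved, so I hand in.

```bash
python3 -c "
from rig import manip; print(manip.sign_off())"
```

```text
the job is handed in; nothing more can be done
None
```

The dial is in the third notch, the bolt is locked fully home, and the job was handed in at about 42 s of the 64 s allowed.

- **Dial:** I turned it counter-clockwise to the hard stop, which showed as 1.7 N m with the pads slipping. Then I turned it clockwise over three crests and let go, so it settled in the notch. In the pictures the pointer had turned about 54° clockwise from its start, which fits notch one to notch three.
- **Bolt:** I pushed the post gently with closed fingers. It passed the 10–13 mm false stop with only about 2 N of friction, then came up against the hard end, with the last reading at about 6 N. After that I backed off and lifted clear.
- **Last checks:** The post measured about 102–103 mm from the dial's axis, where home is 104 mm. The tin, spool and heel block are where they started, within measuring error, and the tool force is near zero.
- **Disagreements:**
    - One torque reading of about 1.07 N m near notch two was above the stated 0.15–0.4 N m. I did not explain it, but the bolt going home confirms the notch.
    - One low-quality `dial_stop_side` detection in the scene camera gave the stretcher's origin instead, so I ignored it.

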